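# Offer the bar stamp to the blank in the marking jig

### The job

Fold the aluminium cover of the marking jig up about its stiff hinge until it stands upright, baring the brass blank below it. Then draw the flat rectangular steel bar stamp from its wooden block, lift it over the top of the blue-grey divider rack without hitting the rack, and stop with it upright and hovering about 1 cm above the middle of the blank, its wide side along the blank's long side, never letting it touch the blank or the jig. The program finishes while still holding the stamp there; leave the cover upright and the round punch, hammer, block of letter punches and jar where they are.

Things in the scene. Friction and masses are not known exactly. Their poses are not given: they have to be found in the camera images.
- blank (a point): centre of the top face of the brass blank, a fixed plate 25 mm (x) by 60 mm (y) by 3 mm clamped in the marking jig, under the cover until that is folded up. z up, y along the blank's long side and parallel to the cover's hinge, x towards the hinge. The top face is 37 mm above the table. It lies on a dark steel block 60 x 90 mm, 34 mm high, on a light wooden base 134 mm (x) by 130 mm (y), 20 mm high, fixed to the table and centred on this point
- hinge (a point): middle of the cover's hinge line on the jig, 62 mm from the blank's centre along the blank's +x and 45 mm above the table; axes as those of the blank, the hinge line runs along y
- cover (a joint): angle of the cover about its hinge, rad: 0 = lying flat over the blank, 1.57 = upright, up to 2.3 = leaning away from the blank. It stays where it is left (stiff hinge, about 0.25 N m, some 3 N at the free edge). The cover is an aluminium plate 5 mm thick, 100 mm wide along the hinge, whose free edge carries a steel rod
- cover_handle (a point): grip point on the cover's rod: a bare round steel rod 10 mm in diameter, parallel to the hinge and 90 mm from it, that runs along the free edge and sticks out 50 mm beyond the plate on the blank's +y side. This point is on the rod's axis, 28 mm beyond the plate's side edge and 22 mm from the rod's end; it can be pinched from above there and turns between the fingers
- stamp_center (a point): centre (half-way up) of the bar stamp, a bare steel flat bar 12 mm (x) by 24 mm (y) by 100 mm (z, upright), with slightly smaller ends (foot 9 by 20 mm over the last 10 mm); about 0.2 kg. It stands in a slot 30 mm deep, 1.5 mm clear all round, of a fixed light wooden block 70 (x) by 75 (y) by 50 mm high: its foot is 20 mm and its top 120 mm above the table, and its upper 70 mm are free to grip
- stamp_foot (a point): centre of the underside of the bar stamp, 50 mm below its centre
- rack: blue-grey wooden divider rack fixed to the table between the stamp blocks and the jig; origin at the centre of its underside; 260 mm (x) by 80 mm (y), 115 mm high, filled with envelopes, boxes and small punches
- punch: bystander: round dark steel punch 14 mm in diameter, 100 mm long, standing in a second wooden block like the stamp's (either block may be the nearer one); origin at the centre of its foot
- hammer: bystander: hammer 260 mm long lying on the table beyond the handle side of the jig; origin under its middle
- letters: bystander: loose wooden block 70 x 70 x 50 mm with sixteen thin letter punches, 90 mm high in all, beyond the rack and jig; origin at the centre of its underside
- jar: bystander: closed glass jar, 60 mm in diameter, 80 mm high, beyond the jig; origin at the centre of its underside
There are look-alikes about, which are no part of the job. Of the things shaped like the part that bears stamp_center, the bare steel one is meant.

How it is judged:
On the way, in this order (a step that is already met when the one before it is completed fails the run):
1. the cover stands upright, within 0.2 rad (value of joint cover between 1.37 and 1.77 rad), for 0.2 s.
2. the stamp passes over the rack, its foot above the rack's top (height (world z) of stamp_foot above 0.115 m and y of stamp_foot in the frame of rack between -0.05 and 0.05 m), for 0.02 s.
At the end, for the whole second after the job is handed in: the cover stands upright (1.57 +- 0.2 rad); the stamp is held still in the fingers, upright within 0.12 rad, its foot 2 to 20 mm above the blank's top face and within 7 mm of the blank's middle, its wide side within 0.15 rad of the blank's long side, touching neither blank nor jig (all of step 1 and z of stamp_foot in the frame of blank between 0.002 and 0.02 m and horizontal distance between stamp_foot and blank below 0.007 m and angle between the y axis of stamp_foot and the y axis of blank, either way round below 0.15 rad and angle between stamp_foot's own z axis and vertical below 0.12 rad and contact force between stamp and the fingers above 1 N and contact force between stamp and jig below 0.1 N and linear speed of stamp below 0.03 m/s); the arm keeps its last pose, push and grip.
It fails at once if the stamp touches the blank, the jig or its cover (over 0.5 N) (contact force between stamp and jig above 0.5 N).
It fails at once if the rack is hit (over 2 N) (contact force between rack and anything else above 2 N).
It fails at once if the round punch, hammer, letter block or jar is disturbed (moved more than 30 mm) (distance of any of punch, hammer, letters, jar from where it was at the start of the episode above 0.03 m).
It also fails if it takes over 61 s, if anything falls off the work surface, if the arm or the gripper's body presses on something with over 40 N, if the wrist force passes 120 N, or if a joint passes its speed limit or range.

### The arm

A 7-joint arm with a two-finger parallel gripper is mounted at the origin on the work surface. World frame = base frame: x ahead of the robot, y to its left, z up, the work surface at z = 0. Lengths are in m, angles in rad, forces in N, time in s.
With the tool pointing down it reaches from about 0.4 to 0.75 m from the base axis. Payload 19.5 kg.
Tool frame: the origin (TCP) lies at the very end of the fingers, on their centre line; the grasp point (between the pads) lies 19 mm behind it (tcp_to_grasp is the distance from the TCP to the grasp point, in m); z points along the fingers, y is the line along which they close (so a half turn about z gives the same grasp; the last joint's range is limited). The gripper opens to 85 mm and grips with 20 to 120 N. Pads are 22 mm wide; open, the fingers measure 114 mm over their backs; the gripper's body (76 mm by 85 mm) begins 54 mm behind the grasp point. The pads swing forward as they close: fully open they stand 13 mm farther back than shut.
Start: joints at [1.216, 0.707, -0.028, 1.485, 0.022, 0.951, -0.075], TCP at [0.177, -0.547, 0.231] pointing down, gripper open.
Joint ranges: [-2.71, 2.71], [-0.32, 2.16], [-1.57, 1.52], [0, 2.45], [-1.46, 4.6], [0, 2.02], [-2.83, 2.83]. Speed limits (rad/s): [1.89, 1.89, 2.57, 2.57, 3.01, 3.01, 3.01].

### API

Orientations are given as a unit quaternion [w, x, y, z].
In Python, from rig import * gives the robot as it stands.
- The arm moves only by the tool step_arm, never from a script. Its argument "series" is a list that holds one entry, the list of rows, each a list of 7 numbers: the shift along the world's x, y, z in m, then the turn, a rotation vector about the world's x, y, z in degrees, then the opening in per cent of the stroke, from 0 (shut) to 100 (fully open). A call has 1 to 12 rows; each row is the pose to reach, as a shift and turn from the pose commanded when the call began; what a row does not reach only later rows make up. A row lasts 1/12 s, in which the tool goes at most 41.7 mm and 7.16 degrees, less where a joint would pass 70% of its speed; a pose out of reach is approached as far as the arm can. A call with a gripper value outside its range is refused whole. The fingers move at their own pace and stop on an object; "force" is the grip in N (left out, the last holds). Time passes only in rows, so rows that repeat a pose let the fingers close. It gives the time, the measured TCP pose, the force, the opening and the grip force at its end, in the units of the state.
- state(): the state, without advancing time (a new reading comes with each control period).
- snapshot(name): name is "side" or "top"; returns the picture (480x640x3 uint8, red, green, blue); there is no depth.
- get_calibration(name): a dict with "camera_matrix" (3x3 intrinsics, pixels), "dist_coeffs" ([k1, k2, p1, p2, k3] as OpenCV has them; the pictures are not rectified), "R" (3x3) and "t" (3): a world point X has camera coordinates R X + t. Camera axes: x right, y down, z forward; pixel columns grow to the right and rows downward; lengths in m; the calibration is good to about 2 mm. A picture is of the moment at which its call begins. get_calibration takes no time and is no camera call.
- close_job(): hands the job in; it is judged then, once.
The state is a dict: "time": time; "joint_positions": joint angles; "qvel": joint speeds; "effort": joint torques, N m; "tool_pos": TCP position; "ee_rot": TCP orientation; "force": force on the tool from outside, world axes, zero at the start; "moment": the same for the moment, N m; "grip_width": opening from 0.0 (shut) to 1.0 (fully open); "gripper_force": force on a finger pad.
Only numpy, scipy, OpenCV 4.12 (cv2) and the standard library are available. Lean on these libraries where they do the work, as an engineer would, in place of code of your own. Each camera call takes 0.05 s, during which the arm holds its last target. There are 200 camera calls.

## Working session

There is one attempt and no reset: what is moved stays moved. The work goes in short steps, Python scripts to look and compute and a tool call to move; the robot and the scene stay as the last step left them, time stands still between calls to the robot, and variables do not carry over. Pictures are saved under pics/ and viewed, at most 10 in all, crops included, and the job is handed in when it is done.

Besides the shell and the picture viewer there is one more tool, called after "Call:" as a command line: name --argument value ..., lists and objects as JSON in quotes. step_arm: Moves the arm, as the interface text tells. Its arguments: {"type":"object","properties":{"series":{"type":"array"},"force":{"type":"number"}},"required":["series"]}

```bash
mkdir -p pics; python3 - <<'E'
from rig import *
import cv2
for n in("side","top"):
    cv2.imwrite(f"pics/{n}0.png",snapshot(n)[:,:,::-1]); c=get_calibration(n); print(n,c)
s=state();print({k:s[k] for k in("time","tool_pos","ee_rot","grip_width","force")})
E
```

```text
side {'camera_matrix': array([[459.77319994,   0.        , 318.80697747],
       [  0.        , 459.77319994, 231.32757692],
       [  0.        ,   0.        ,   1.        ]]), 'dist_coeffs': array([0.02838277, 0.        , 0.        , 0.        , 0.        ]), 'R': array([[ 0.98008747, -0.19856288, -0.00115714],
       [-0.12919204, -0.63323259, -0.76310281],
       [ 0.15079115,  0.74805699, -0.64627607]]), 't': array([-0.60983041,  0.14458227,  0.84772538])}
top {'camera_matrix': array([[456.57161822,   0.        , 314.55987558],
       [  0.        , 456.57161822, 236.87245712],
       [  0.        ,   0.        ,   1.        ]]), 'dist_coeffs': array([0.0254903, 0.       , 0.       , 0.       , 0.       ]), 'R': array([[-0.00645891, -0.99993633, -0.00925256],
       [-0.99013403,  0.00769023, -0.13991231],
       [ 0.13997456,  0.0082576 , -0.99012067]]), 't': array([0.00874514, 0.59513007, 1.01800892])}
{'time': 0.1, 'tool_pos': array([ 0.17686364, -0.54687006,  0.23088039]), 'ee_rot': array([-4.92313408e-04,  9.87795548e-01,  1.55755269e-01, -9.23056041e-05]), 'grip_width': 0.997301032648276, 'force': array([-0.77398855, -0.14326607,  0.09049376])}
```

View pics/side0.png

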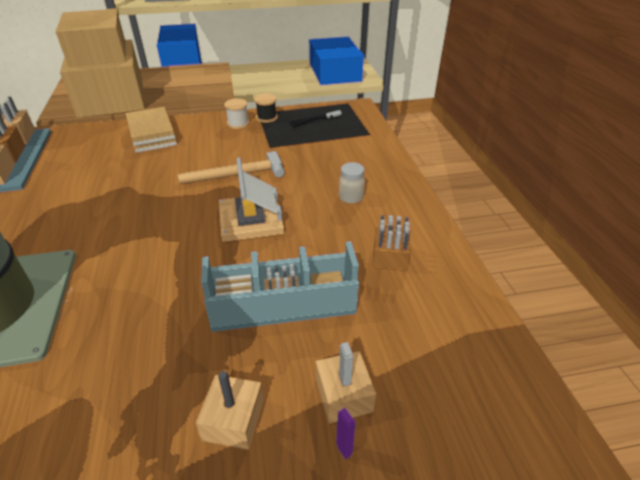

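View pics/top0.png

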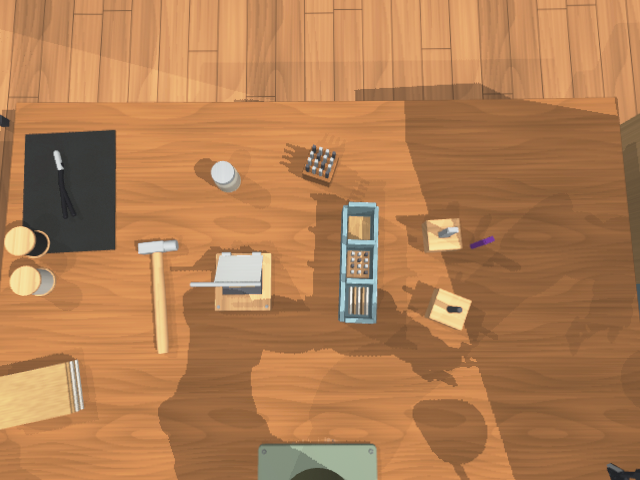

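The side view shows the bare steel bar at (346,365) and the round dark punch at (227,390). A purple bar lies at (346,433), the rack is at (280,290), and the jig is at (250,210) with its cover apparently partly raised. In the top view the stamp is at (448,232), the punch at (453,309), the purple bar at (482,243), and the jig at (243,282) with the rod at (190–270,285).

Candidates for the stamp are the steel bar at (346,365), the purple look-alike at (346,433) and the round punch at (227,390). The description fits the bare steel flat bar in its block, so I'll check it in a close crop.

```bash
python3 - <<'E'
import cv2,numpy as np
s=cv2.imread("pics/side0.png");t=cv2.imread("pics/top0.png")
def c(im,x,y,w=80,h=60): return cv2.resize(im[y:y+h,x:x+w],(400,300),interpolation=cv2.INTER_CUBIC)
# all x5
cv2.imwrite("pics/c1.png",np.vstack([np.hstack([c(s,210,150,80,60) if 0 else cv2.resize(s[150:245,200:300],(400,300),interpolation=cv2.INTER_CUBIC)*1, c(t,185,245)]),np.hstack([cv2.resize(s[335:425,300:420],(400,300),interpolation=cv2.INTER_CUBIC), c(t,415,205)])]))
E
```

```text
(no output)
```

View pics/c1.png

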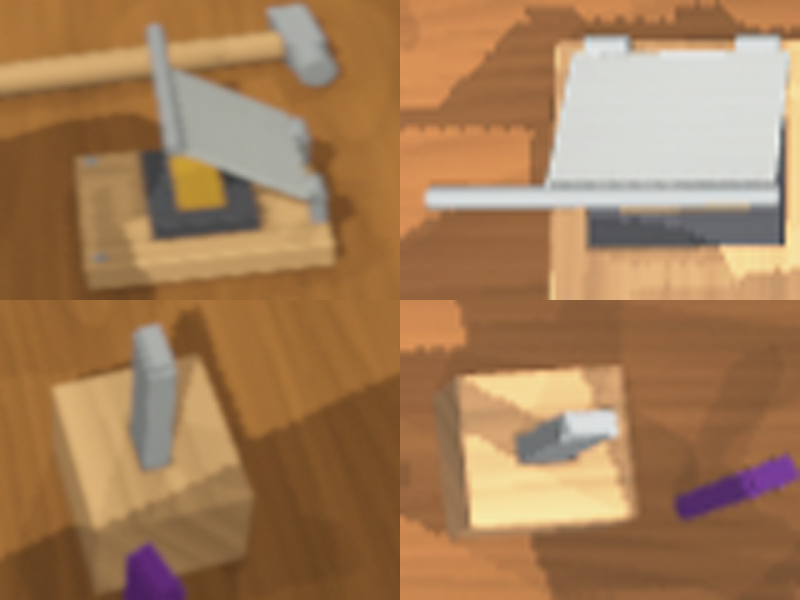

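The crop confirms the bare steel flat bar in the square block; the purple bar is the look-alike. The cover already stands partly open. In the side view the rod runs from (238,159) to (244,197.5), and in the top view from (190.5,284.6) to (260.6,284.6). I'll triangulate these and fit the known shapes.

```bash
cat > h.py <<'E'
from rig import *
import cv2,numpy as np
from scipy.optimize import least_squares
from scipy.spatial.transform import Rotation as Ro
C={n:get_calibration(n) for n in("side","top")}
def proj(n,P):
    c=C[n];return cv2.projectPoints(np.atleast_2d(np.array(P,float)),cv2.Rodrigues(c["R"])[0],c["t"],c["camera_matrix"],c["dist_coeffs"])[0][:,0]
def tri(s,t):
    f=lambda X:np.r_[proj("side",X)[0]-s,proj("top",X)[0]-t]
    r=least_squares(f,[.5,0,.05]);return r.x.round(4),np.abs(r.fun).max().round(2)
def onz(n,p,z): return least_squares(lambda X:proj(n,[X[0],X[1],z])[0]-p,[.5,0]).x
E
cat > m.py <<'E'
from h import *
print("rod far",tri((238.3,158.9),(190.4,284.6)),"near",tri((243.8,197.5),(260.6,284.6)))
print("stamp top",tri((346.5,349.1),(448,229.5)))
# block A top corners in top image (z .05)
b=[onz("top",(415+u/5,205+v/5),.05) for u,v in((60,78),(222,68),(236,218),(70,228))]
b=np.array(b);print("block",b.round(4).tolist(),b.mean(0))
print("edges yaw",[np.degrees(np.arctan2(*(b[i]-b[j])[::-1])).round(1) for i,j in((0,1),(3,2),(0,3),(1,2))])
print("blk side",[onz("side",(300+u/3.333,335+v/3.333),.05).round(4) for u,v in((55,88),(200,57),(248,192),(97,260))])
print("st top face",[onz("top",(415+u/5,205+v/5),.12).round(4) for u,v in((168,112),(216,110),(214,134),(162,138))])
print("base top", [onz("top",p,.02).round(4) for p in((216,253),(271,253),(271,309),(216,310))])
print("base side",[onz("side",p,.02).round(4) for p in((222.5,232),(283.75,227.6),(218.75,200))])
print("dark top", [onz("top",p,.034).round(4) for p in((222.6,294.2),(262,294.2))],"dark side",[onz("side",p,.034).round(4) for p in((238.75,225.4),(265,221.2))])
print("blank side",[onz("side",p,.037).round(4) for p in((245,216.5),(256.25,214.9))])
print("rack top",[onz("top",p,.115).round(4) for p in((348,203),(378,204),(376,322),(340,321))])
E
python3 m.py
```

```text
rod far (array([0.4865, 0.2736, 0.0985]), np.float64(0.77)) near (array([0.4866, 0.1219, 0.0968]), np.float64(1.29))
stamp top (array([ 0.6032, -0.2868,  0.105 ]), np.float64(1.38))
block [[0.6299, -0.2551], [0.6339, -0.3295], [0.5644, -0.3323], [0.5603, -0.2568]] [ 0.59714241 -0.29343472]
edges yaw [np.float64(93.1), np.float64(93.1), np.float64(1.4), np.float64(2.3)]
blk side [array([ 0.5657, -0.2616]), array([ 0.6354, -0.2586]), array([ 0.6374, -0.3291]), array([ 0.5667, -0.3463])]
st top face [array([ 0.6024, -0.2837]), array([ 0.6031, -0.3042]), array([ 0.5927, -0.3028]), array([ 0.5912, -0.2806])]
base top [array([0.5616, 0.2375]), array([0.5606, 0.1077]), array([0.4302, 0.1068]), array([0.4289, 0.2342])]
base side [array([0.4349, 0.1132]), array([0.5654, 0.1016]), array([0.4312, 0.2315])]
dark top [array([0.4648, 0.2169]), array([0.4641, 0.1263])] dark side [array([0.4708, 0.1112]), array([0.5272, 0.1142])]
blank side [array([0.4863, 0.1353]), array([0.5107, 0.1361])]
rack top [array([ 0.6589, -0.0695]), array([ 0.6561, -0.1347]), array([ 0.4034, -0.1239]), array([ 0.4058, -0.0484])]
```

The fits agree:
- **Jig:** blank at about (0.496, 0.172), yaw about 0.5°.
- **Hinge:** about (0.558, 0.172, 0.045).
- **Rod:** handle at about (0.4865, 0.251, 0.098), 89 mm from the hinge, so the cover is at about 0.64 rad.
- **Stamp:** about (0.597, −0.293), yaw about +2.7°.

I'll head for the handle, going around the near-base zone.

Call:
step_arm --series '[[[0.027,0.029,0.003,0,0,6,70],[0.054,0.058,0.006,0,0,12,70],[0.081,0.087,0.009,0,0,18,70],[0.108,0.116,0.012,0,0,24,70],[0.135,0.145,0.015,0,0,30,70],[0.162,0.174,0.018,0,0,36,70],[0.189,0.203,0.021,0,0,42,70],[0.216,0.232,0.024,0,0,48,70],[0.243,0.261,0.027,0,0,54,70],[0.27,0.29,0.03,0,0,60,70],[0.297,0.319,0.03,0,0,66,70],[0.323,0.347,0.03,0,0,72,70]]]'

```text
time: 1.1
tool_pos: [0.501, -0.1983, 0.2614]
ee_rot: [0.0, 0.706, 0.708, -0.0]
force: [0.4, -1.3, 0.3]
grip_width: 0.7
gripper_force: 0.0
```

Call:
step_arm --series '[[[0,0.04,0,0,0,0,70],[0,0.08,0,0,0,0,70],[0,0.12,0,0,0,0,70],[0,0.16,0,0,0,0,70],[0,0.2,0,0,0,0,70],[0,0.24,0,0,0,0,70],[0,0.28,0,0,0,0,70],[0,0.32,0,0,0,0,70],[-0.004,0.36,0,0,0,0,70],[-0.008,0.4,0,0,0,0,70],[-0.013,0.435,0,0,0,0,70],[-0.0135,0.451,0,0,0,0,70]]]'

```text
time: 2.1
tool_pos: [0.4846, 0.2557, 0.261]
ee_rot: [-0.001, 0.706, 0.708, 0.0]
force: [-0.9, 0.6, 0.5]
grip_width: 0.7
gripper_force: 0.0
```

Call:
step_arm --series '[[[0,0,-0.02,0,0,0,70],[0,0,-0.05,0,0,0,70],[0,0,-0.08,0,0,0,70],[0,0,-0.11,0,0,0,70],[0,0,-0.11,0,0,0,70],[0,0,-0.11,0,0,0,70]]]'

```text
time: 2.6
tool_pos: [0.4861, 0.2508, 0.1511]
ee_rot: [-0.0, 0.708, 0.707, -0.001]
force: [0.1, 0.4, 1.3]
grip_width: 0.7
gripper_force: 0.0
```

```bash
python3 - <<'E'
from h import *
s=state();print({k:s[k] for k in("time","tool_pos","ee_rot","grip_width","force","joint_positions")})
a=snapshot("side")[:,:,::-1];b=snapshot("top")[:,:,::-1]
f=lambda im,x,y:cv2.resize(im[y:y+120,x:x+80],(400,600),interpolation=cv2.INTER_CUBIC)
cv2.imwrite("pics/c2.png",np.hstack([f(a,210,120),f(b,170,220)]))
E
```

```text
{'time': 2.6, 'tool_pos': array([0.48608366, 0.25081852, 0.15107818]), 'ee_rot': array([-3.40351717e-04,  7.07552230e-01,  7.06660231e-01, -1.02169910e-03]), 'grip_width': 0.7004159880232369, 'force': array([0.14902174, 0.43612014, 1.32978623]), 'joint_positions': array([-0.39782531,  0.78099745, -0.26023624,  1.68189046,  0.27872383,
        0.71743752, -0.79876202])}
```

View pics/c2.png

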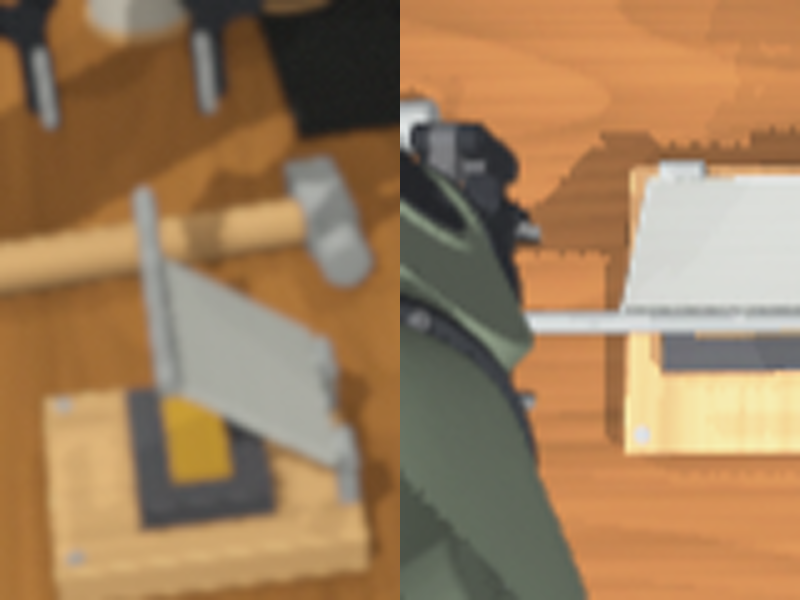

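Fingers straddle the rod's line: in the side view the tips are at (219.6,145) and (252,141.6), and the rod end is at (238.6,158). I'll check the jig model and TCP against the pixels.

```bash
cat > fit.py <<'E'
from h import *
print(proj("side",[.486,.251,.155]))
# jig fit: x,y,yaw,theta
S=[((-.0125,-.03,.037),(244,216.8)),((.0125,-.03,.037),(256.4,214.4)),((-.03,-.045,.034),(238.4,225.4)),((.03,-.045,.034),(264.4,222)),((-.067,-.065,.02),(221.4,234)),((.067,-.065,.02),(284,229)),((-.067,.065,.02),(219,199.6))]
T=[((-.067,.065,.02),(215.5,310)),((-.067,-.065,.02),(271,309)),((.067,.065,.02),(216,253)),((-.03,.045,.034),(222.6,294.2)),((-.03,-.045,.034),(262,294.2))]
R=[("side",.1,(238.6,158)),("side",-.05,(244.4,198)),("top",.1,(190.4,284.6)),("top",-.05,(260.6,284.6))]
def res(p):
    x,y,w,th=p;M=Ro.from_euler("z",w).as_matrix();o=np.array([x,y,0])
    r=[]
    for n,L in(("side",S),("top",T)):
        r.append((proj(n,[M@np.array(a)+o for a,_ in L])-[b for _,b in L]).ravel())
    for n,yy,b in R: r.append(proj(n,M@np.array([.062-.09*np.cos(th),yy,.045+.09*np.sin(th)])+o)[0]-b)
    return np.concatenate(r)
r=least_squares(res,[.496,.172,0,.64],loss="soft_l1");print(r.x);print(res(r.x).reshape(-1,2).round(1).tolist())
x,y,w,th=r.x;M=Ro.from_euler("z",w).as_matrix()
print("handle",M@np.array([.062-.09*np.cos(th),.078,.045+.09*np.sin(th)])+[x,y,0])
E
python3 fit.py
```

```text
[[234.97805986 142.06274528]]
[0.49713602 0.17079153 0.00809197 0.64956984]
[[0.2, -1.7], [-0.8, -0.8], [-1.7, -4.0], [0.2, -4.2], [-0.8, 0.6], [-0.9, -2.7], [-1.0, -0.4], [0.1, -0.3], [0.7, -0.2], [0.5, -0.8], [0.6, -0.9], [0.3, -1.5], [-1.0, 1.3], [-1.3, -1.1], [1.2, -0.8], [0.4, -1.9]]
handle [0.48683421 0.24871072 0.09943595]
```

The fit holds. The 4 px misfits are block lower edges that I misread as top edges. Handle is at (0.487, 0.249, 0.099), so I'll lower and pinch.

Call:
step_arm --series '[[[0.001,-0.001,-0.025,0,0,0,70],[0.001,-0.001,-0.05,0,0,0,70],[0.001,-0.001,-0.071,0,0,0,70],[0.001,-0.001,-0.071,0,0,0,40],[0.001,-0.001,-0.071,0,0,0,20],[0.001,-0.001,-0.071,0,0,0,0],[0.001,-0.001,-0.071,0,0,0,0],[0.001,-0.001,-0.071,0,0,0,0],[0.001,-0.001,-0.071,0,0,0,0],[0.001,-0.001,-0.071,0,0,0,0]]]' --force 40

```text
time: 3.53
tool_pos: [0.487, 0.2503, 0.0817]
ee_rot: [-0.0, 0.707, 0.707, 0.0]
force: [-8.3, 0.4, 9.2]
grip_width: 0.1
gripper_force: 39.3
```

```bash
python3 - <<'E'
import numpy as np
# arc offsets from th0=.65 to 1.57+
th0=.65
for th in np.linspace(.65,1.58,13)[1:]: print(round(th,3),round(.09*(np.cos(th0)-np.cos(th)),4),round(.09*(np.sin(th)-np.sin(th0)),4))
E
```

```text
0.728 0.0044 0.0054
0.805 0.0093 0.0104
0.883 0.0145 0.015
0.96 0.02 0.0193
1.038 0.0259 0.023
1.115 0.032 0.0263
1.192 0.0384 0.0292
1.27 0.045 0.0315
1.348 0.0517 0.0333
1.425 0.0586 0.0346
1.502 0.0655 0.0353
1.58 0.0725 0.0355
```

Rod is gripped (opening 0.1, 39 N). I'll swing it up the arc.

Call:
step_arm --series '[[[0.002,0,0.003,0,0,0,0],[0.0045,0,0.0055,0,0,0,0],[0.007,0,0.008,0,0,0,0],[0.0095,0,0.0105,0,0,0,0],[0.012,0,0.013,0,0,0,0],[0.0145,0,0.015,0,0,0,0],[0.017,0,0.017,0,0,0,0],[0.02,0,0.0195,0,0,0,0],[0.023,0,0.0213,0,0,0,0],[0.026,0,0.023,0,0,0,0],[0.029,0,0.0247,0,0,0,0],[0.032,0,0.0263,0,0,0,0]]]' --force 40

```text
time: 4.53
tool_pos: [0.5184, 0.2505, 0.1082]
ee_rot: [-0.001, 0.707, 0.707, -0.0]
force: [-12.8, 0.8, 14.1]
grip_width: 0.099
gripper_force: 40.2
```

Call:
step_arm --series '[[[0.0032,0,0.0015,0,0,0,0],[0.0064,0,0.003,0,0,0,0],[0.0097,0,0.004,0,0,0,0],[0.013,0,0.0052,0,0,0,0],[0.0163,0,0.0062,0,0,0,0],[0.0197,0,0.007,0,0,0,0],[0.023,0,0.0077,0,0,0,0],[0.0266,0,0.0083,0,0,0,0],[0.03,0,0.0087,0,0,0,0],[0.0335,0,0.009,0,0,0,0],[0.037,0,0.0092,0,0,0,0],[0.0405,0,0.0092,0,0,0,0]]]'

```text
time: 5.53
tool_pos: [0.5596, 0.2505, 0.1172]
ee_rot: [-0.0, 0.707, 0.707, 0.0]
force: [-5.7, 1.0, 5.1]
grip_width: 0.098
gripper_force: 40.1
```

Call:
step_arm --series '[[[0,0,0,0,0,0,0],[0,0,0,0,0,0,0],[0,0,0,0,0,0,0],[0,0,0,0,0,0,0]]]'

```text
time: 5.87
tool_pos: [0.5602, 0.2505, 0.1168]
ee_rot: [0.0, 0.708, 0.707, 0.001]
force: [-0.9, 2.5, 7.0]
grip_width: 0.1
gripper_force: 40.7
```

```bash
python3 - <<'E'
from h import *
s=state();print({k:s[k] for k in("time","tool_pos","ee_rot","grip_width","force","joint_positions")})
a=snapshot("side")[:,:,::-1];b=snapshot("top")[:,:,::-1]
f=lambda im,x,y:cv2.resize(im[y:y+120,x:x+80],(400,600),interpolation=cv2.INTER_CUBIC)
cv2.imwrite("pics/c3.png",np.hstack([f(a,210,120),f(b,190,220)]))
E
```

```text
{'time': 5.8667, 'tool_pos': array([0.56016411, 0.25046152, 0.11676219]), 'ee_rot': array([4.71538426e-05, 7.07533185e-01, 7.06679578e-01, 8.74163854e-04]), 'grip_width': 0.10030422133899951, 'force': array([-0.87117409,  2.47668663,  6.98977533]), 'joint_positions': array([-0.3469434 ,  0.91439653, -0.26697608,  1.45940421,  0.29350151,
        0.80540603, -0.71958125])}
```

View pics/c3.png

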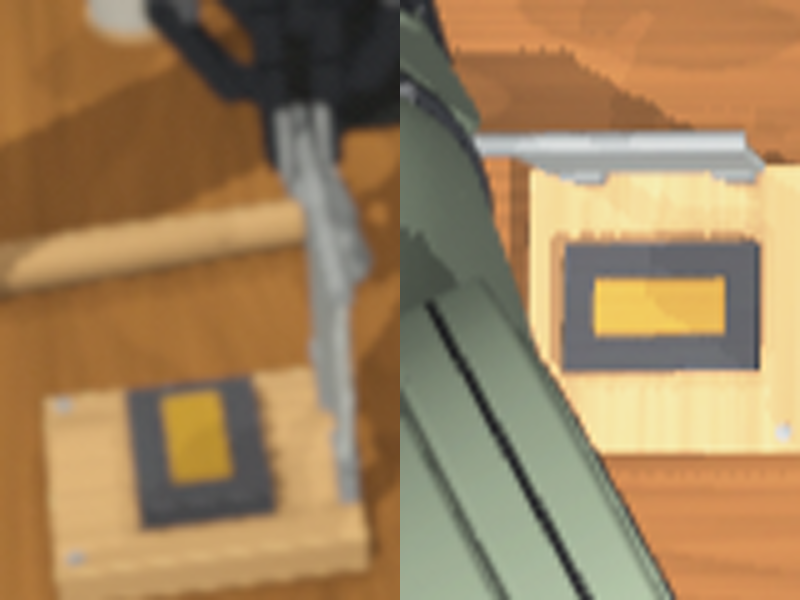

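The cover now stands nearly vertical and the blank is bare. In the top crop the blank's corners are (594,277), (725,277), (727,335) and (594,337), and the rod end is (745,141). I'll compute the blank and the cover angle.

```bash
python3 - <<'E'
from h import *
q=[(194,277),(325,277),(327,335),(194,337)]
b=np.array([onz("top",(190+(u+.0)/5-.4,220+v/5-.4),.037) for u,v in q]);print("top",b.round(4).tolist(),b.mean(0))
q=[(160,394),(221,387),(232,474),(170,484)]
b2=np.array([onz("side",(210+u/5-.4,120+v/5-.4),.037) for u,v in q]);print("side",b2.round(4).tolist(),b2.mean(0))
m=[tri((210+a/5-.4,120+c/5-.4),(190+u/5-.4,220+v/5-.4)) for (a,c),(u,v) in zip([(160,394),(221,387),(232,474),(170,484)],[(194,337),(194,277),(325,277),(327,335)])];print(m, np.mean([k[0] for k in m],0))
print("rod end x",onz("top",(190+345/5-.4,220+141/5-.4),.135))
E
```

```text
top [[0.5086, 0.2039], [0.5081, 0.1434], [0.4815, 0.1422], [0.4811, 0.2033]] [0.49483314 0.17318508]
side [[0.4839, 0.2035], [0.5117, 0.2034], [0.5104, 0.138], [0.4833, 0.1363]] [0.49732139 0.17030131]
[(array([0.4825, 0.2034, 0.037 ]), np.float64(0.63)), (array([0.5102, 0.2041, 0.0364]), np.float64(0.67)), (array([0.5095, 0.1442, 0.0321]), np.float64(0.48)), (array([0.4825, 0.1429, 0.0318]), np.float64(0.37))] [0.496175 0.17365  0.034325]
rod end x [0.55964562 0.12195673]
```

Blank is at about (0.4955, 0.1725), yaw about 0.6°, and the rod is at x ≈ 0.560, so the cover is upright. I'll release, rise, and go over to the stamp.

Call:
step_arm --series '[[[0,0,0,0,0,0,30],[0,0,0,0,0,0,50],[0,0,0,0,0,0,50],[0,0,0,0,0,0,50],[0,0,0.02,0,0,0,50],[0,0,0.05,0,0,0,60],[0,0,0.085,0,0,0,60],[0,0,0.12,0,0,0,60],[0,0,0.15,0,0,0,60],[0,0,0.15,0,0,0,60]]]'

```text
time: 6.8
tool_pos: [0.5612, 0.2507, 0.2715]
ee_rot: [0.001, 0.708, 0.706, 0.004]
force: [0.3, -1.0, -0.3]
grip_width: 0.602
gripper_force: 0.0
```

Call:
step_arm --series '[[[0.003,-0.04,0,0,0,0.3,60],[0.006,-0.08,0,0,0,0.6,60],[0.009,-0.12,0,0,0,0.9,60],[0.012,-0.16,0,0,0,1.2,60],[0.015,-0.2,0,0,0,1.5,60],[0.018,-0.24,0,0,0,1.8,60],[0.021,-0.28,0,0,0,2.1,60],[0.024,-0.32,0,0,0,2.4,60],[0.027,-0.36,0,0,0,2.7,60],[0.03,-0.4,0,0,0,2.7,60],[0.033,-0.44,0,0,0,2.7,60],[0.036,-0.48,0,0,0,2.7,60]]]'

```text
time: 7.8
tool_pos: [0.5956, -0.2323, 0.2658]
ee_rot: [0.0, 0.691, 0.723, -0.0]
force: [1.8, -0.4, -0.5]
grip_width: 0.596
gripper_force: 0.0
```

Call:
step_arm --series '[[[0.0,-0.035,0,0,0,0,60],[0.001,-0.063,0,0,0,0,60],[0.001,-0.063,-0.03,0,0,0,60],[0.001,-0.063,-0.06,0,0,0,60],[0.001,-0.063,-0.09,0,0,0,60],[0.001,-0.063,-0.12,0,0,0,60],[0.001,-0.063,-0.12,0,0,0,60],[0.001,-0.063,-0.12,0,0,0,60]]]'

```text
time: 8.47
tool_pos: [0.5966, -0.293, 0.1456]
ee_rot: [-0.001, 0.691, 0.723, -0.0]
force: [0.6, 0.4, 1.4]
grip_width: 0.599
gripper_force: 0.0
```

```bash
python3 - <<'E'
from h import *
s=state();print({k:s[k] for k in("time","tool_pos","ee_rot","grip_width","force","joint_positions")})
a=snapshot("side")[:,:,::-1];b=snapshot("top")[:,:,::-1]
f=lambda im,x,y:cv2.resize(im[y:y+120,x:x+80],(400,600),interpolation=cv2.INTER_CUBIC)
cv2.imwrite("pics/c4.png",np.hstack([f(a,305,315),f(a,205,120)])); cv2.imwrite("pics/top4.png",b)
E
```

```text
{'time': 8.4667, 'tool_pos': array([ 0.59661452, -0.2929967 ,  0.14559086]), 'ee_rot': array([-8.33138938e-04,  6.90758697e-01,  7.23084799e-01, -3.19001367e-04]), 'grip_width': 0.5989963406779514, 'force': array([0.63754956, 0.42912931, 1.39687043]), 'joint_positions': array([ 0.5486506 ,  0.96263034, -0.34612838,  1.20561912,  0.33084842,
        1.02910432,  0.21536506])}
```

View pics/c4.png

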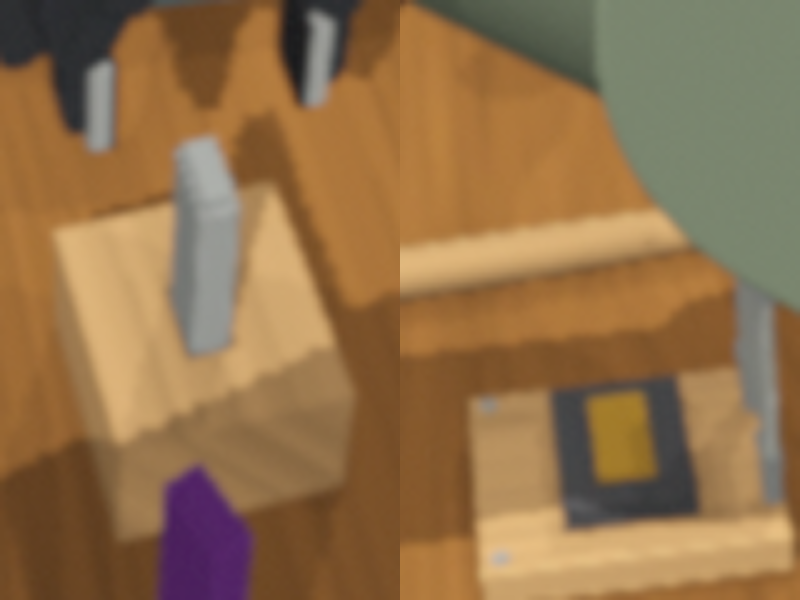

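The side crop shows the stamp centred between the fingers. Its near lower edge at the block top is at (188,355)–(232,345) and its top far edge at (175,150)–(212,136). The cover still stands. I'll check the stamp's position against the TCP.

```bash
python3 - <<'E'
from h import *
for z,q in((.05,[(188,355),(232,345)]),(.12,[(176,150),(212,136)]),(.12,[(190,212),(238,205)])):
    b=np.array([onz("side",(305+u/5-.4,315+v/5-.4),z) for u,v in q]);print(z,b.round(4).tolist(),b.mean(0).round(4))
blk=[onz("side",(305+u/5-.4,315+v/5-.4),.05).round(4) for u,v in((55,232),(270,185),(353,390),(118,445))];print(blk,np.mean(blk,0))
M=Ro.from_euler("z",2.7,degrees=True).as_matrix()
P=[M@np.array(a)+[.597,-.293,0] for a in((-.006,-.012,.05),(.006,-.012,.05),(-.006,.012,.12),(.006,.012,.12),(-.006,-.012,.11),(.006,-.012,.11))]
print(((proj("side",P)-[305,315]+.4)*5).round(0).tolist())
print("tip", ((proj("side",[.5966,-.293,.1456+.008])-[305,315]+.4)*5))
E
```

```text
0.05 [[0.5945, -0.3091], [0.6079, -0.3085]] [ 0.6012 -0.3088]
0.12 [[0.594, -0.2878], [0.6051, -0.2852]] [ 0.5995 -0.2865]
0.12 [[0.5931, -0.3082], [0.6065, -0.3086]] [ 0.5998 -0.3084]
[array([ 0.5645, -0.2606]), array([ 0.6335, -0.2573]), array([ 0.6385, -0.3293]), array([ 0.5685, -0.3324])] [ 0.60125 -0.2949 ]
[[175.0, 345.0], [214.0, 336.0], [158.0, 133.0], [199.0, 125.0], [181.0, 225.0], [223.0, 216.0]]
tip [[193.31604876  88.62632333]]
```

The side view shifts finger tips and stamp by the same ~3 mm, so the stamp is centred under the tool. I'll descend, close and lift.

Call:
step_arm --series '[[[0,-0.001,-0.02,0,0,0,60],[0,-0.001,-0.045,0,0,0,60],[0,-0.001,-0.07,0,0,0,60],[0,-0.001,-0.07,0,0,0,40],[0,-0.001,-0.07,0,0,0,25],[0,-0.001,-0.07,0,0,0,15],[0,-0.001,-0.07,0,0,0,0],[0,-0.001,-0.07,0,0,0,0],[0,-0.001,-0.07,0,0,0,0],[0,-0.001,-0.07,0,0,0,0],[0,-0.001,-0.07,0,0,0,0]]]' --force 60

```text
time: 9.48
tool_pos: [0.5983, -0.2945, 0.0783]
ee_rot: [0.002, 0.691, 0.723, 0.001]
force: [1.3, -0.7, 10.0]
grip_width: 0.132
gripper_force: 59.9
```

Call:
step_arm --series '[[[0,0,0.005,0,0,0,0],[0,0,0.015,0,0,0,0],[0,0,0.025,0,0,0,0],[0,0,0.035,0,0,0,0],[0,0,0.05,0,0,0,0],[0,0,0.07,0,0,0,0],[0,0,0.09,0,0,0,0],[0,0,0.11,0,0,0,0],[0,0,0.13,0,0,0,0],[0,0,0.15,0,0,0,0],[0,0,0.16,0,0,0,0],[0,0,0.16,0,0,0,0]]]'

```text
time: 10.48
tool_pos: [0.5974, -0.2943, 0.2383]
ee_rot: [0.001, 0.691, 0.723, 0.0]
force: [-0.3, -0.1, -3.6]
grip_width: 0.134
gripper_force: 59.7
```

```bash
python3 - <<'E'
from h import *
s=state();print({k:s[k] for k in("time","tool_pos","ee_rot","grip_width","force","gripper_force")})
a=snapshot("side")[:,:,::-1]
cv2.imwrite("pics/c5.png",np.hstack([cv2.resize(a[240:360,310:390],(400,600),interpolation=cv2.INTER_CUBIC),cv2.resize(a[120:240,205:285],(400,600),interpolation=cv2.INTER_CUBIC)]))
E
```

```text
{'time': 10.4833, 'tool_pos': array([ 0.59740868, -0.29432854,  0.23832613]), 'ee_rot': array([1.49885605e-03, 6.90850388e-01, 7.22996032e-01, 4.81379571e-04]), 'grip_width': 0.13363029539722052, 'force': array([-0.30908115, -0.05014797, -3.59351746]), 'gripper_force': 59.68414127826691}
```

View pics/c5.png

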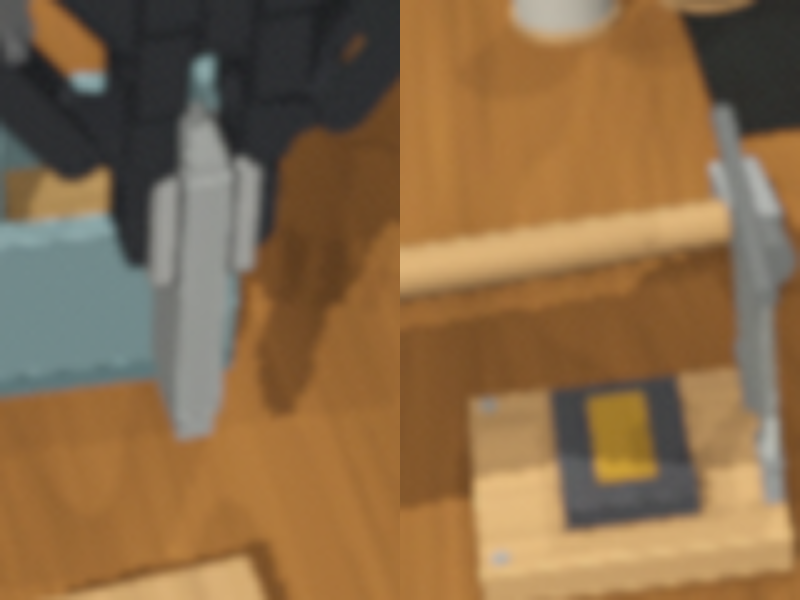

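The stamp is held between the pads, foot at about 0.18 m, with the cover still upright. I'll carry it over the rack.

Call:
step_arm --series '[[[-0.004,0.02,0,0,0,0,0],[-0.011,0.05,0,0,0,0,0],[-0.018,0.085,0,0,0,0,0],[-0.026,0.12,0,0,0,0,0],[-0.034,0.155,0,0,0,0,0],[-0.042,0.19,0,0,0,-0.3,0],[-0.05,0.225,0,0,0,-0.6,0],[-0.058,0.26,0,0,0,-0.9,0],[-0.066,0.295,0,0,0,-1.2,0],[-0.074,0.33,0,0,0,-1.5,0],[-0.08,0.36,0,0,0,-1.8,0],[-0.086,0.385,0,0,0,-2,0]]]'

```text
time: 11.53
tool_pos: [0.5097, 0.0931, 0.2349]
ee_rot: [-0.001, 0.703, 0.711, -0.001]
force: [-0.4, 0.2, -2.4]
grip_width: 0.136
gripper_force: 59.7
```

Call:
step_arm --series '[[[-0.006,0.025,0,0,0,0,0],[-0.011,0.05,0,0,0,0,0],[-0.015,0.07,0,0,0,0,0],[-0.016,0.08,0,0,0,0,0],[-0.016,0.082,0,0,0,0,0],[-0.016,0.082,-0.02,0,0,0,0],[-0.016,0.082,-0.045,0,0,0,0],[-0.016,0.082,-0.07,0,0,0,0],[-0.016,0.082,-0.09,0,0,0,0],[-0.016,0.082,-0.1,0,0,0,0],[-0.016,0.082,-0.1,0,0,0,0],[-0.016,0.082,-0.1,0,0,0,0]]]'

```text
time: 12.53
tool_pos: [0.495, 0.1719, 0.1355]
ee_rot: [-0.0, 0.704, 0.711, -0.001]
force: [0.7, -0.0, -1.1]
grip_width: 0.13
gripper_force: 59.3
```

```bash
python3 - <<'E'
from h import *
s=state();print({k:s[k] for k in("time","tool_pos","ee_rot","grip_width","force","gripper_force")})
a=snapshot("side")[:,:,::-1];b=snapshot("top")[:,:,::-1]
f=lambda im,x,y:cv2.resize(im[y:y+120,x:x+80],(400,600),interpolation=cv2.INTER_CUBIC)
cv2.imwrite("pics/c6.png",np.hstack([f(a,210,120),f(b,200,210)]))
E
```

```text
{'time': 12.5333, 'tool_pos': array([0.49499501, 0.17192944, 0.13551831]), 'ee_rot': array([-1.07202212e-04,  7.03601254e-01,  7.10594737e-01, -6.19760968e-04]), 'grip_width': 0.1302755360357758, 'force': array([ 0.69960425, -0.04299071, -1.08063948]), 'gripper_force': 59.32346999645233}
```

View pics/c6.png

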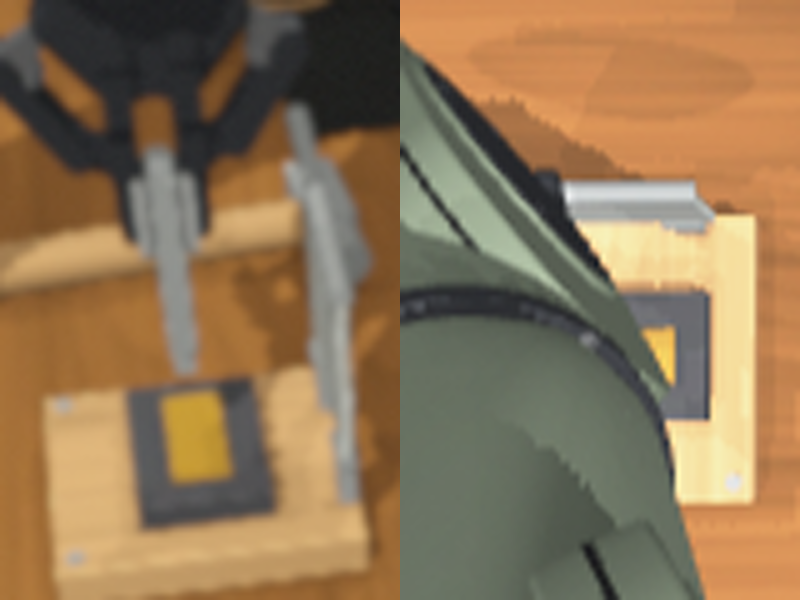

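The stamp is above the blank: its foot's near edge is at (175–198,372) in the side crop, with the blank's near edge mid at (201,479). The arm hides the stamp in the top view. I'll compare predicted and seen pixels so the camera bias cancels.

```bash
python3 - <<'E'
from h import *
o=lambda P:((proj("side",P)-[210,120]+.4)*5).round(1)
print("pred foot near edge",o([[.4905,.162,.0775],[.4995,.162,.0775]]).tolist(),"seen 175,372 198,372")
print("pred blank corners",o([[.483,.1425,.037],[.508,.1425,.037],[.483,.2025,.037],[.508,.2025,.037]]).tolist(),"seen 170,484 232,474 160,394 221,387")
print("px/m x,y,z",[(o([[.495,.162,.07]])-o([[.495,.162,.07]-.01*np.eye(3)[i]])).round(1).tolist() for i in range(3)])
E
```

```text
pred foot near edge [[172.1, 372.0], [193.0, 369.6]] seen 175,372 198,372
pred blank corners [[168.1, 475.4], [225.6, 468.4], [158.1, 395.6], [213.2, 389.1]] seen 170,484 232,474 160,394 221,387
px/m x,y,z [[[23.2, -2.7]], [[-1.9, -13.4]], [[-2.4, -18.6]]]
```

Biases for foot and blank match (about +4 px in x, within 2 px in y), so they are aligned within ~1–2 mm. I'll lower by 29 mm to leave the foot about 11 mm up.

Call:
step_arm --series '[[[0,0,-0.006,0,0,0,0],[0,0,-0.012,0,0,0,0],[0,0,-0.018,0,0,0,0],[0,0,-0.023,0,0,0,0],[0,0,-0.027,0,0,0,0],[0,0,-0.029,0,0,0,0],[0,0,-0.029,0,0,0,0],[0,0,-0.029,0,0,0,0],[0,0,-0.029,0,0,0,0],[0,0,-0.029,0,0,0,0]]]'

```text
time: 13.47
tool_pos: [0.495, 0.173, 0.107]
ee_rot: [0.0, 0.703, 0.711, 0.0]
force: [0.1, -0.2, -2.4]
grip_width: 0.129
gripper_force: 59.6
```

```bash
python3 - <<'E'
from h import *
s=state();print({k:s[k] for k in("time","tool_pos","ee_rot","grip_width","force","gripper_force")})
a=snapshot("side")[:,:,::-1]
cv2.imwrite("pics/c7.png",cv2.resize(a[165:240,210:290],(800,750),interpolation=cv2.INTER_CUBIC)[:600])
o=lambda P:((proj("side",P)-[210,165]+.45)*10).round(0)
x,y,z=s["tool_pos"]
print("pred foot",o([[x-.0045,y-.01,z-.058],[x+.0045,y-.01,z-.058]]).tolist())
print("pred blank",o([[.483,.1425,.037],[.508,.1425,.037],[.483,.2025,.037],[.508,.2025,.037]]).tolist())
E
```

```text
{'time': 13.4667, 'tool_pos': array([0.49503925, 0.17296051, 0.10698102]), 'ee_rot': array([3.99615399e-05, 7.03262779e-01, 7.10929986e-01, 1.34188908e-04]), 'grip_width': 0.1286269714090087, 'force': array([ 0.06579125, -0.20314696, -2.39596868]), 'gripper_force': 59.61001753807068}
pred foot [[358.0, 398.0], [399.0, 393.0]]
pred blank [[337.0, 501.0], [452.0, 487.0], [317.0, 342.0], [427.0, 329.0]]
```

View pics/c7.png

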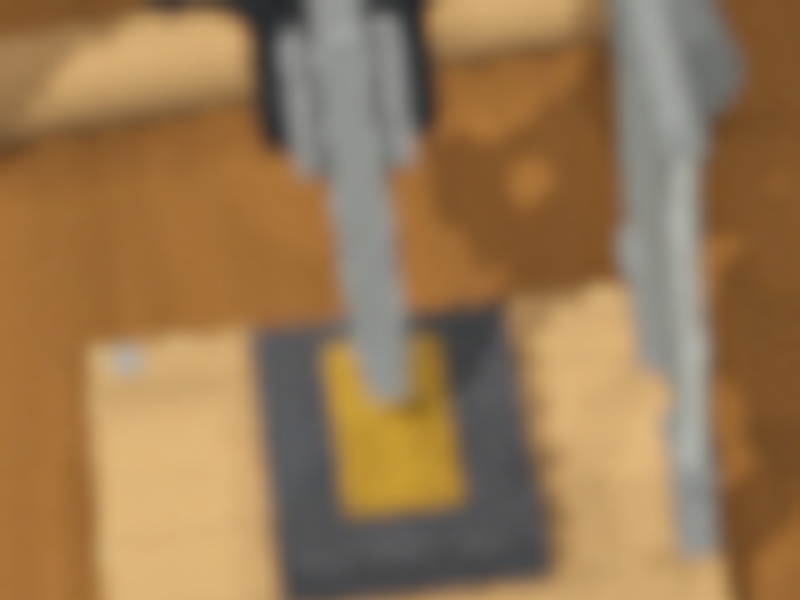

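The foot hovers over the middle of the blank: foot edge at (367–407,401), blank corners at (345,520), (465,500), (322,345) and (443,335). Against predictions the offset is about 0.5 mm in x and 2 mm or less in y/z, with the foot about 12 mm up. All of this is within limits, so I'll hand in.

```bash
python3 -c "
from rig import *
print(close_job())"
```

```text
the job is handed in; nothing more can be done
None
```

I handed the job in with the cover standing upright and the stamp held about 12 mm above the blank, within about 2 mm of its middle by my measurements, but the hand-in returned no verdict.

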